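# Hang the specimen basket on the spring-balanced arm

## Task

Hang the round basket by its bail in the saddle at the free end of the spring-balanced arm. The arm sinks under the weight: lower the basket gently with it and let go only once the arm has settled under the load, so that it does not drop. Leave the square basket where it stands.

Things in the scene. Friction and masses are not known exactly. Their poses are not given: they have to be found in the camera images.
- round_basket: Round steel basket, 0.29-0.45 kg, foot 80 mm, rim 91 mm across, 55 tall. Rigid arched bail (6 mm bar) in its y-z plane: uprights at y = +-44.5 mm, level top bar along y, underside 132 mm above the foot. On the bar's middle a 12 mm stem, then a wooden grip block, 16 (x) by 30 (y) mm, 155 to 191 mm above the foot: grip it from above. Origin: underside centre, z up; front and back alike.
- beam_saddle (a point): Middle of the saddle floor on the sprung arm, a bar 20 mm wide, 12 thick, hinged 250 mm behind on a post; 245 mm high unloaded. x: along the arm from post to free end (rises 0.10 rad unloaded), y across, z up. Floor 24 mm long; a lip 13 mm high, 24 wide at each end; bar ends 22 mm past this point. Bail goes over the free end and lies across the arm (basket x along it). Plate below: 10 mm high.
- beam (a joint): Hinge of the spring-balanced arm, rad: 0 unloaded at its upper stop, growing as the free end sinks (stop at 0.45). Sprung and damped: under the round basket alone it settles at 0.16 to 0.28 rad, the saddle 40 to 68 mm lower than unloaded, in about half a second; it sinks in proportion to load, about 16 mm per N.
- square_basket: Bystander, not to be moved: a square steel basket 84 by 84 mm, 55 mm tall, with a low bail and a like wooden grip block, 136 mm tall in all. Origin: centre of the underside. An amber jar 85 mm tall and a loose vertebra 42 mm tall also stand on the bench.
Mind the look-alikes: they are no part of the job. What is shaped like the round_basket but purple is not meant.

How it is judged:
By the outcome, as a careful person would: the job done as asked, in the order asked, and still so for the second after the job is handed in, with the robot touching nothing.
It also fails if it takes over 51 s, if anything falls off the work surface, if the arm or the gripper's body presses on something with over 40 N, if the wrist force passes 120 N, or if a joint passes its speed limit or range.

## Robot

A 6-joint arm with a two-finger parallel gripper is mounted at the origin on the work surface. World frame = base frame: x ahead of the robot, y to its left, z up, the work surface at z = 0. Lengths are in mm, angles in rad, forces in N, time in s.
With the tool pointing down it reaches from about 275 to 1000 mm from the base axis. Payload 8.4 kg.
Tool frame: the origin (TCP) lies at the very end of the fingers, on their centre line; the grasp point (between the pads) lies 19 mm behind it; z points along the fingers, y is the direction in which the jaws open and shut (so a half turn about z gives the same grasp; the last joint's range is limited). The gripper opens to 85 mm and grips with 20 to 120 N. Pads are 22 mm wide; open, the fingers measure 114 mm over their backs; the gripper's body (76 mm by 85 mm) begins 54 mm behind the grasp point. The pads swing forward as they close: fully open they stand 13 mm farther back than shut.
Start: joints at [-0.002, 0.353, 1.633, -0, 1.155, -0.002], TCP at [625.002, -0, 231.281] pointing down, gripper open.
Joint ranges: [-2.63, 2.63], [-0.92, 2.1], [0.06, 2.66], [-1.3, 4.44], [0, 2.69], [-3.02, 3.02]. Speed limits (rad/s): [2.22, 2.22, 2.79, 3.14, 3.14, 3.14].

## Interface

Orientations are given as [roll, pitch, yaw] about the fixed x, y, z axes, in that order (R = Rz(yaw) Ry(pitch) Rx(roll)).
In Python, from rig import r gives the robot as it stands.
- The arm moves only by the tool move_arm, never from a script. Its argument "increments" is a list of rows, each an object of numbers: "tx", "ty", "tz": the shift along the tool's x, y, z in cm; "rx", "ry", "rz": the turn, a rotation vector about the tool's x, y, z in degrees; "gripper": the gripper's target within -1 to 1 (fully open at 1, half-way at 0, shut at -1). A call has 1 to 12 rows; each row shifts and turns the commanded pose from where the row before left it, along the tool's axes as they then stand; what a row does not reach is not made up. A row lasts 1/10 s, in which the tool goes at most 50 mm and 8.59 degrees, less where a joint would pass 70% of its speed; a pose out of reach is approached as far as the arm can. A call is refused whole if a number of a shift passes 5 or a number of a turn 8.59, either way. A call with a gripper value outside its range is refused whole. The fingers move at their own pace and stop on an object; "squeeze" is the grip in N (left out, the last holds). Time passes only in rows, so rows that do not move let the fingers close. It gives the time, the measured TCP pose, the force and the opening at its end, in the units of the state.
- r.sense(): the state, without advancing time (a new reading comes with each control period).
- r.grab_frame(name): name is "scene" or "side" or "wrist"; returns (picture, depth): 420x560x3 uint8, red, green, blue; 420x560 float32, mm along the optical axis (not along the pixel's ray), 0 where there is no reading.
- r.camera_model(name): a dict with "fx", "fy", "cx", "cy" (pixels), "k1" (the pictures are not rectified: a ray, as slopes to the right and down, at radius r is drawn at 1 + k1 r^2 times it, then the intrinsics apply), "R" (3x3) and "t" (3): a world point X has camera coordinates R X + t; the wrist camera has in their place "hand_eye" (4x4, takes a point from camera to tool coordinates, whose origin is the TCP and whose axes are the flange's). Camera axes: x right, y down, z forward; pixel columns grow to the right and rows downward; lengths in mm; the calibration is good to about 2 mm. A picture is of the moment at which its call begins: read the wrist's pose just before it. camera_model takes no time and is no camera call.
- r.sign_off(): hands the job in, once; it reports no verdict.
Trained networks look in the newest picture that a camera, given by its name, has taken for a name from the list of things; names that differ only in an ending like _2 or _b are one class to them, and where a whole thing is asked for, a point or a joint stands for the part that bears it (a point fixed in the world has none). Each returns a list of dicts, best first, with "confidence" (0 to 1); they miss things now and then, are a little off and sometimes report something else, mostly with a low value. They report only what shows in the picture. A call takes as long as a camera call. They do not tell look-alikes from the thing itself.
- r.cut_out(query, camera): "mask" (420x560 bool, what is visible of it) and "bbox" ([left, top, right, bottom] in pixels, round what is visible of it).
- r.place_of(query, camera): "location" ([row, column] in pixels: a listed point, or the origin of a listed thing).
The state is a dict: "clock": time; "qpos": joint angles; "qvel": joint speeds; "joint_efforts": joint torques, N m; "eef_pos": TCP position; "tcp_rot": TCP orientation; "contact_force": force on the tool from outside, world axes, zero at the start; "wrist_torque": the same for the moment, N m; "opening": opening from 0.0 (shut) to 1.0 (fully open).
Only numpy, scipy, OpenCV 4.12 (cv2) and the standard library are available. Lean on these libraries where they do the work, as an engineer would, in place of code of your own. Each camera call takes 0.05 s, during which the arm holds its last target. There are 200 camera calls.

## Working session

There is one attempt and no reset: what is moved stays moved. The work goes in short steps, Python scripts to look and compute and a tool call to move; the robot and the scene stay as the last step left them, time stands still between calls to the robot, and variables do not carry over. Pictures are saved under pics/ and viewed, about 8 in all and at most 12, crops included, and the job is handed in when it is done.

Besides the shell and the picture viewer there is one more tool, called after ">>>" as a command line: name --argument value ..., lists and objects as JSON in quotes. move_arm: Moves the arm, as the interface text tells. Its arguments: {"type":"object","properties":{"increments":{"type":"array","items":{"type":"object","properties":{"tx":{"type":"number"},"ty":{"type":"number"},"tz":{"type":"number"},"rx":{"type":"number"},"ry":{"type":"number"},"rz":{"type":"number"},"gripper":{"type":"number"}}}},"squeeze":{"type":"number"}},"required":["increments"]}

```bash
mkdir -p pics; ls; cat > h.py <<'E'
import numpy as np, cv2
from rig import r
def grab(n,f=None):
    p,d=r.grab_frame(n)
    if f: cv2.imwrite('pics/'+f,p[:,:,::-1])
    return p,d
def cloud(n,d,pose=None):
    c=r.camera_model(n)
    v,u=np.mgrid[0:420,0:560].astype(float)
    xd=(u-c['cx'])/c['fx'];yd=(v-c['cy'])/c['fy']
    x,y=xd.copy(),yd.copy()
    for _ in range(10):
        s=1+c['k1']*(x*x+y*y);x=xd/s;y=yd/s
    P=np.dstack([x*d,y*d,d])
    return (P-np.array(c['t']))@np.array(c['R'])  # R^T (P-t)
E
python3 - <<'E'
from h import *
s=r.sense();print({k:np.round(v,3) for k,v in s.items()})
for n in('scene','side'):
    p,d=grab(n,n+'1.png');W=cloud(n,d);np.save(n+'W.npy',W)
    for q in('round_basket','square_basket','beam_saddle'):
        for o in r.cut_out(q,n)[:3]:
            m=o['mask']&(d>0);w=W[m]
            print(n,q,round(o['confidence'],2),o['bbox'],m.sum(),p[m].mean(0).round(),np.percentile(w,[2,50,98],axis=0).round().tolist())
        for o in r.place_of(q,n)[:3]:
            i,j=np.round(o['location']).astype(int);print('  at',round(o['confidence'],2),i,j,W[i,j].round())
a=cv2.imread('pics/scene1.png');b=cv2.imread('pics/side1.png')
E
```

```text
pics
{'clock': np.float64(0.0), 'qpos': array([-0.002,  0.354,  1.634,  0.   ,  1.155, -0.002]), 'qvel': array([ 0.,  0.,  0.,  0.,  0., -0.]), 'joint_efforts': array([-2.0000e-03, -6.0524e+01, -3.4206e+01, -0.0000e+00,  9.0000e-03,
        0.0000e+00]), 'eef_pos': array([6.24531e+02, 3.00000e-03, 2.30568e+02]), 'tcp_rot': array([-3.14 , -0.   ,  1.571]), 'contact_force': array([-0.409, -0.018, -0.504]), 'wrist_torque': array([ 0.026, -0.012,  0.003]), 'opening': np.float64(1.0)}
scene round_basket 0.74 [152.8, 217.6, 182.3, 281.8] 989 [86. 45. 84.] [[600.0, -273.0, 0.0], [726.0, -201.0, 39.0], [767.0, -161.0, 189.0]]
scene round_basket 0.69 [143.2, 187.6, 169.8, 248.4] 753 [119. 105.  95.] [[352.0, -427.0, -1.0], [589.0, -307.0, 42.0], [737.0, -200.0, 191.0]]
  at 0.97 240 160 [ 607. -284.   30.]
  at 0.66 274 171 [ 760. -183.   26.]
scene square_basket 0.57 [213.4, 197.0, 238.5, 244.2] 782 [112. 102.  93.] [[432.0, -148.0, 3.0], [503.0, -99.0, 36.0], [535.0, -52.0, 134.0]]
  at 0.65 232 227 [517. -85.  30.]
scene beam_saddle 0.79 [322.4, 183.0, 405.2, 220.1] 756 [147. 141. 133.] [[192.0, 226.0, 1.0], [588.0, 362.0, 236.0], [617.0, 458.0, 252.0]]
  at 0.87 189 330 [549. 249. 244.]
side round_basket 0.81 [329.1, 134.4, 353.4, 188.2] 677 [120. 111.  97.] [[531.0, -351.0, 4.0], [575.0, -302.0, 37.0], [617.0, -261.0, 191.0]]
side round_basket 0.6 [277.1, 149.5, 307.8, 187.2] 614 [98. 76. 94.] [[674.0, -247.0, 1.0], [724.0, -197.0, 34.0], [767.0, -158.0, 115.0]]
  at 0.96 181 293 [ 691. -170.   40.]
  at 0.94 182 341 [ 561. -275.   18.]
side square_basket 0.79 [328.4, 188.0, 355.4, 234.1] 988 [123. 115. 100.] [[431.0, -153.0, 1.0], [480.0, -98.0, 33.0], [527.0, -51.0, 136.0]]
  at 0.55 222 341 [460. -66.  48.]
side beam_saddle 0.77 [180.7, 210.7, 270.9, 284.3] 1030 [164. 160. 146.] [[539.0, 223.0, 217.0], [579.0, 359.0, 239.0], [614.0, 467.0, 257.0]]
  at 0.66 223 263 [543. 240. 252.]
```

```bash
python3 - <<'E'
from h import *
a=cv2.imread('pics/scene1.png');b=cv2.imread('pics/side1.png')
A=cv2.resize(a[170:300,130:430],(800,347));B=cv2.resize(b[120:300,170:380],None,fx=1.4,fy=1.4)
C=np.zeros((347+252,800,3),np.uint8);C[:347]=A;C[347:599,:B.shape[1]]=B[:252]
cv2.imwrite('pics/c1.png',C)
# beam geometry
for n in('scene','side'):
    W=np.load(n+'W.npy')
    m=(W[...,2]>205)&(W[...,2]<275)&(W[...,0]>500)&(W[...,0]<650)&(W[...,1]>200)&(W[...,1]<500)
    w=W[m];
    k=(w[:,1]>250)
    for lo in range(215,490,15):
        s=w[(w[:,1]>=lo)&(w[:,1]<lo+15)]
        if len(s)>2: print(n,lo,len(s),np.percentile(s,[5,50,95],axis=0).round().tolist())
    # grip blocks
    for nm,x0,x1,y0,y1 in(('A',510,640,-370,-250),('B',670,790,-250,-140)):
        m=(W[...,2]>152)&(W[...,2]<200)&(W[...,0]>x0)&(W[...,0]<x1)&(W[...,1]>y0)&(W[...,1]<y1)
        w=W[m];print(n,nm,len(w),np.percentile(w,[3,50,97],axis=0).round().tolist() if len(w) else '')
E
```

```text
scene 215 42 [[536.0, 218.0, 237.0], [555.0, 225.0, 250.0], [562.0, 228.0, 261.0]]
scene 230 40 [[542.0, 230.0, 235.0], [557.0, 237.0, 245.0], [564.0, 243.0, 248.0]]
scene 245 41 [[549.0, 246.0, 235.0], [563.0, 254.0, 244.0], [570.0, 259.0, 257.0]]
scene 260 38 [[550.0, 260.0, 232.0], [564.0, 266.0, 240.0], [572.0, 273.0, 252.0]]
scene 275 36 [[557.0, 276.0, 231.0], [569.0, 282.0, 239.0], [575.0, 289.0, 242.0]]
scene 290 36 [[559.0, 291.0, 230.0], [573.0, 297.0, 237.0], [580.0, 304.0, 240.0]]
scene 305 39 [[564.0, 306.0, 227.0], [577.0, 313.0, 236.0], [585.0, 319.0, 241.0]]
scene 320 54 [[571.0, 321.0, 226.0], [583.0, 329.0, 239.0], [589.0, 335.0, 253.0]]
scene 335 52 [[571.0, 336.0, 225.0], [585.0, 342.0, 235.0], [591.0, 349.0, 250.0]]
scene 350 59 [[578.0, 351.0, 223.0], [587.0, 358.0, 234.0], [594.0, 364.0, 251.0]]
scene 365 59 [[582.0, 366.0, 221.0], [592.0, 372.0, 233.0], [597.0, 379.0, 250.0]]
scene 380 61 [[586.0, 381.0, 220.0], [596.0, 387.0, 231.0], [603.0, 394.0, 248.0]]
scene 395 66 [[590.0, 396.0, 219.0], [599.0, 403.0, 230.0], [607.0, 409.0, 247.0]]
scene 410 60 [[595.0,
[... 1599 characters left out ...]
 240.0], [593.0, 394.0, 252.0]]
side 395 78 [[583.0, 396.0, 222.0], [590.0, 403.0, 239.0], [598.0, 409.0, 249.0]]
side 410 78 [[587.0, 411.0, 219.0], [592.0, 417.0, 235.0], [604.0, 424.0, 249.0]]
side 425 77 [[592.0, 426.0, 219.0], [597.0, 433.0, 234.0], [607.0, 439.0, 246.0]]
side 440 68 [[595.0, 441.0, 216.0], [600.0, 447.0, 231.0], [611.0, 454.0, 244.0]]
side 455 115 [[589.0, 456.0, 216.0], [611.0, 463.0, 231.0], [628.0, 469.0, 243.0]]
side 470 161 [[586.0, 471.0, 209.0], [616.0, 478.0, 224.0], [633.0, 484.0, 241.0]]
side 485 121 [[587.0, 485.0, 207.0], [596.0, 490.0, 224.0], [636.0, 499.0, 242.0]]
side A 97 [[561.0, -311.0, 157.0], [574.0, -300.0, 181.0], [589.0, -293.0, 197.0]]
side B 0
```

View pics/c1.png

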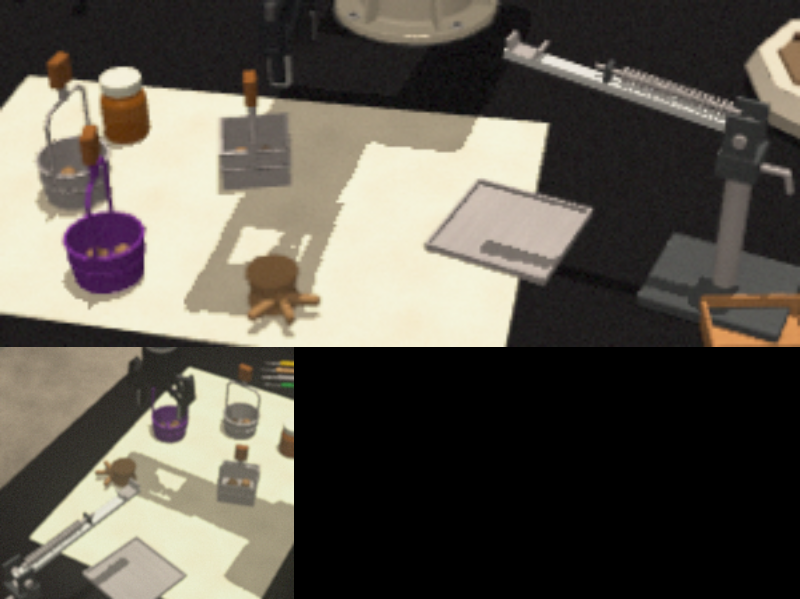

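```bash
python3 - <<'E'
from h import *
print(np.round(r.camera_model('wrist')['hand_eye'],2),r.camera_model('wrist')['fx'])
for n in('scene','side'):
    W=np.load(n+'W.npy')
    c=r.camera_model(n);print(n,-np.array(c['R']).T@np.array(c['t']))
    for z0,z1 in((62,125),(128,145),(160,184),(186,200)):
        m=(W[...,2]>z0)&(W[...,2]<z1)&(W[...,0]>510)&(W[...,0]<640)&(W[...,1]>-370)&(W[...,1]<-250)
        w=W[m][:, :2]
        if len(w)>3:
            u,s,v=np.linalg.svd(w-w.mean(0));print(n,z0,len(w),w.mean(0).round(1),np.percentile(w,[5,95],axis=0).round().tolist(),'dir',np.degrees(np.arctan2(v[0,1],v[0,0])).round(),s.round())
E
```

```text
[[   0.     -0.96   -0.28   73.62]
 [   1.      0.      0.     -0.56]
 [  -0.     -0.28    0.96 -143.92]
 [   0.      0.      0.      1.  ]] 324.78118107294654
scene [1863.67947649  399.61350667  973.30716156]
scene 62 54 [ 591.  -305.2] [[531.0, -312.0], [627.0, -297.0]] dir -6.0 [315.  17.]
scene 128 44 [ 582.5 -304. ] [[539.0, -309.0], [618.0, -299.0]] dir -5.0 [165.  16.]
scene 160 62 [ 583.2 -301. ] [[567.0, -311.0], [594.0, -295.0]] dir -24.0 [77. 31.]
scene 186 34 [ 578.9 -303.9] [[565.0, -313.0], [591.0, -296.0]] dir -5.0 [50. 33.]
side [  -7.37354106 1063.56308395 1193.68128586]
side 62 54 [ 581.9 -306.2] [[530.0, -316.0], [622.0, -296.0]] dir 175.0 [312.  54.]
side 128 46 [ 573.7 -304.1] [[535.0, -311.0], [612.0, -297.0]] dir 173.0 [174.  22.]
side 160 44 [ 572.7 -299.3] [[562.0, -307.0], [586.0, -294.0]] dir -175.0 [53. 25.]
side 186 39 [ 575.6 -302.6] [[562.0, -311.0], [590.0, -294.0]] dir 179.0 [57. 37.]
```

>>> move_arm --increments '[{"tx": -4, "ty": -1, "tz": -4}, {"tx": -4, "ty": -1, "tz": -4}, {"tx": -4, "ty": -1, "tz": -4}, {"tx": -4, "ty": -1, "tz": -4}, {"tx": -4, "ty": -1, "tz": -2}, {"tx": -4}, {"tx": -3}, {}]'

```text
invalid input
```

>>> move_arm --increments '[{"tx": -4.0, "ty": -1.0, "tz": -4.0}, {"tx": -4.0, "ty": -1.0, "tz": -4.0}, {"tx": -4.0, "ty": -1.0, "tz": -4.0}, {"tx": -4.0, "ty": -1.0, "tz": 0.0}, {"tx": -4.0, "ty": -1.0, "tz": 0.0}, {"tx": -4.0}, {"tx": -4.0}, {"tx": -2.0}]'

```text
invalid input
```

>>> move_arm --increments '[{"rz": -8.5}, {"rz": -8.5}, {"rz": -8.5}, {"rz": -8.5}, {"rz": -8.5}, {"rz": -8.5}, {"rz": -8.5}, {"rz": -8.5}, {"rz": -8.5}, {"rz": -8.5}, {"tz": 0.0}]'

```text
invalid input
```

>>> move_arm --increments '[{"tx": -4.0, "ty": -1.0, "tz": -4.0, "rx": 0.0, "ry": 0.0, "rz": 0.0, "gripper": 1.0}]'

```text
clock: 0.8
eef_pos: [614.5, -32.3, 262.1]
tcp_rot: [-3.134, -0.002, 1.574]
contact_force: [0.8, -1.0, 0.6]
opening: 0.997
```

All keys are needed in each row.

>>> move_arm --increments '[{"tx": -4, "ty": -1, "tz": -4, "rx": 0, "ry": 0, "rz": 0, "gripper": 1}, {"tx": -4, "ty": -1, "tz": -4, "rx": 0, "ry": 0, "rz": 0, "gripper": 1}, {"tx": -4, "ty": -1, "tz": 0, "rx": 0, "ry": 0, "rz": 0, "gripper": 1}, {"tx": -4, "ty": -1, "tz": 0, "rx": 0, "ry": 0, "rz": 0, "gripper": 1}, {"tx": -4, "ty": 0, "tz": 0, "rx": 0, "ry": 0, "rz": 0, "gripper": 1}, {"tx": -4, "ty": 0, "tz": 0, "rx": 0, "ry": 0, "rz": 0, "gripper": 1}, {"tx": -2, "ty": 0, "tz": 0, "rx": 0, "ry": 0, "rz": 0, "gripper": 1}]'

```text
clock: 1.5
eef_pos: [578.4, -287.4, 335.7]
tcp_rot: [3.141, 0.001, 1.569]
contact_force: [-1.0, 0.1, -0.9]
opening: 0.999
```

>>> move_arm --increments '[{"tx": 0, "ty": 0, "tz": 0, "rx": 0, "ry": 0, "rz": -8.5, "gripper": 1}, {"tx": 0, "ty": 0, "tz": 0, "rx": 0, "ry": 0, "rz": -8.5, "gripper": 1}, {"tx": 0, "ty": 0, "tz": 0, "rx": 0, "ry": 0, "rz": -8.5, "gripper": 1}, {"tx": 0, "ty": 0, "tz": 0, "rx": 0, "ry": 0, "rz": -8.5, "gripper": 1}, {"tx": 0, "ty": 0, "tz": 0, "rx": 0, "ry": 0, "rz": -8.5, "gripper": 1}, {"tx": 0, "ty": 0, "tz": 0, "rx": 0, "ry": 0, "rz": -8.5, "gripper": 1}, {"tx": 0, "ty": 0, "tz": 0, "rx": 0, "ry": 0, "rz": -8.5, "gripper": 1}, {"tx": 0, "ty": 0, "tz": 0, "rx": 0, "ry": 0, "rz": -8.5, "gripper": 1}, {"tx": 0, "ty": 0, "tz": 0, "rx": 0, "ry": 0, "rz": -8.5, "gripper": 1}, {"tx": 0, "ty": 0, "tz": 0, "rx": 0, "ry": 0, "rz": -8.5, "gripper": 1}, {"tx": 0, "ty": 0, "tz": 0, "rx": 0, "ry": 0, "rz": 0, "gripper": 1}, {"tx": 0, "ty": 0, "tz": 0, "rx": 0, "ry": 0, "rz": 0, "gripper": 1}]'

```text
clock: 2.7
eef_pos: [579.0, -284.1, 335.7]
tcp_rot: [3.141, -0.0, 3.05]
contact_force: [0.5, -0.2, 0.8]
opening: 1.0
```

```bash
cat >> h.py <<'E'
from scipy.spatial.transform import Rotation as Ro
def wcloud(d,s):
    c=r.camera_model('wrist');H=np.array(c['hand_eye'])
    v,u=np.mgrid[0:420,0:560].astype(float)
    xd=(u-c['cx'])/c['fx'];yd=(v-c['cy'])/c['fy'];x,y=xd.copy(),yd.copy()
    for _ in range(10):
        q=1+c['k1']*(x*x+y*y);x=xd/q;y=yd/q
    P=np.dstack([x*d,y*d,d])@H[:3,:3].T+H[:3,3]
    return P@Ro.from_euler('xyz',s['tcp_rot']).as_matrix().T+np.array(s['eef_pos'])
E
python3 - <<'E'
from h import *
s=r.sense();p,d=grab('wrist','w1.png');W=wcloud(d,s);print(s['eef_pos'],s['tcp_rot'],s['qpos'].round(2))
for z0,z1 in((62,120),(128,148),(184,200)):
    m=(d>0)&(W[...,2]>z0)&(W[...,2]<z1)&(W[...,0]>510)&(W[...,0]<640)&(W[...,1]>-370)&(W[...,1]<-240)
    w=W[m][:,:2]
    if len(w)>3:
        b=cv2.minAreaRect(w.astype(np.float32))
        u,sv,v=np.linalg.svd(w-w.mean(0));print(z0,len(w),w.mean(0).round(1),np.median(W[m][:,2]),np.percentile(w,[1,99],axis=0).round(1).tolist(),'dir',np.degrees(np.arctan2(v[0,1],v[0,0])).round(1),sv.round(),b)
E
```

```text
[ 578.9787869  -284.0794597   335.70110671] [ 3.14136390e+00 -7.97271832e-05  3.05014746e+00] [-0.46  0.31  1.46  0.    1.37 -1.94]
62 33 [ 565.8 -301.8] 94.59132923780027 [[529.1, -306.6], [621.1, -297.8]] dir -4.5 [252.   6.] ((575.2152709960938, -302.1912536621094), (3.7330198287963867, 92.18438720703125), 86.62297058105469)
128 243 [ 562.2 -303.3] 137.75897343337257 [[532.9, -310.6], [620.6, -298.5]] dir -5.1 [437.  27.] ((576.55322265625, -304.68560791015625), (5.783596038818359, 89.6695556640625), 84.75865173339844)
184 571 [ 575.2 -304.4] 192.01804361427136 [[561.3, -313.1], [590.5, -296.3]] dir -6.1 [207. 110.] ((575.9924926757812, -304.4101257324219), (15.913975715637207, 29.858694076538086), 82.72111511230469)
```

View pics/w1.png

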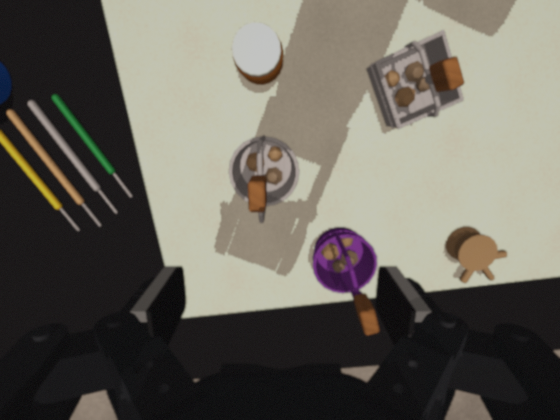

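>>> move_arm --increments '[{"tx": 0.1, "ty": -1.0, "tz": 0, "rx": 0, "ry": 0, "rz": 0.8, "gripper": 1}, {"tx": 0, "ty": -1.05, "tz": 2, "rx": 0, "ry": 0, "rz": 0, "gripper": 1}, {"tx": 0, "ty": 0, "tz": 4, "rx": 0, "ry": 0, "rz": 0, "gripper": 1}, {"tx": 0, "ty": 0, "tz": 4, "rx": 0, "ry": 0, "rz": 0, "gripper": 1}, {"tx": 0, "ty": 0, "tz": 4, "rx": 0, "ry": 0, "rz": 0, "gripper": 1}, {"tx": 0, "ty": 0, "tz": 3, "rx": 0, "ry": 0, "rz": 0, "gripper": 1}, {"tx": 0, "ty": 0, "tz": 1, "rx": 0, "ry": 0, "rz": 0, "gripper": 1}, {"tx": 0, "ty": 0, "tz": 0, "rx": 0, "ry": 0, "rz": 0, "gripper": 1}, {"tx": 0, "ty": 0, "tz": 0, "rx": 0, "ry": 0, "rz": 0, "gripper": 1}]'

```text
clock: 3.65
eef_pos: [576.8, -305.5, 157.3]
tcp_rot: [-3.141, 0.002, 3.039]
contact_force: [0.1, -0.6, 0.3]
opening: 0.999
```

>>> move_arm --squeeze 50 --increments '[{"tx": 0, "ty": 0.1, "tz": 0.2, "rx": 0, "ry": 0, "rz": 0, "gripper": -1}, {"tx": 0, "ty": 0, "tz": 0, "rx": 0, "ry": 0, "rz": 0, "gripper": -1}, {"tx": 0, "ty": 0, "tz": 0, "rx": 0, "ry": 0, "rz": 0, "gripper": -1}, {"tx": 0, "ty": 0, "tz": 0, "rx": 0, "ry": 0, "rz": 0, "gripper": -1}, {"tx": 0, "ty": 0, "tz": 0, "rx": 0, "ry": 0, "rz": 0, "gripper": -1}, {"tx": 0, "ty": 0, "tz": 0, "rx": 0, "ry": 0, "rz": 0, "gripper": -1}, {"tx": 0, "ty": 0, "tz": 0, "rx": 0, "ry": 0, "rz": 0, "gripper": -1}, {"tx": 0, "ty": 0, "tz": 0, "rx": 0, "ry": 0, "rz": 0, "gripper": -1}, {"tx": 0, "ty": 0, "tz": 0, "rx": 0, "ry": 0, "rz": 0, "gripper": -1}, {"tx": 0, "ty": 0, "tz": 0, "rx": 0, "ry": 0, "rz": 0, "gripper": -1}]'

```text
clock: 4.65
eef_pos: [576.2, -304.0, 154.0]
tcp_rot: [-3.141, 0.0, 3.04]
contact_force: [-0.8, -2.2, 3.8]
opening: 0.181
```

>>> move_arm --increments '[{"tx": 0, "ty": 0, "tz": -1, "rx": 0, "ry": 0, "rz": 0, "gripper": -1}, {"tx": 0, "ty": 0, "tz": -2, "rx": 0, "ry": 0, "rz": 0, "gripper": -1}, {"tx": 0, "ty": 0, "tz": -4, "rx": 0, "ry": 0, "rz": 0, "gripper": -1}, {"tx": 0, "ty": 0, "tz": -4, "rx": 0, "ry": 0, "rz": 0, "gripper": -1}, {"tx": 0, "ty": 0, "tz": -4, "rx": 0, "ry": 0, "rz": 4.2, "gripper": -1}, {"tx": 0, "ty": 0, "tz": -3, "rx": 0, "ry": 0, "rz": 4.3, "gripper": -1}, {"tx": 0, "ty": 0, "tz": -1, "rx": 0, "ry": 0, "rz": 0, "gripper": -1}, {"tx": 0, "ty": 0, "tz": 0, "rx": 0, "ry": 0, "rz": 0, "gripper": -1}]'

```text
clock: 5.45
eef_pos: [576.3, -303.7, 344.7]
tcp_rot: [-3.142, 0.002, 2.894]
contact_force: [-0.9, -0.2, -3.9]
opening: 0.179
```

>>> move_arm --increments '[{"tx": 0.6, "ty": 1.5, "tz": 0, "rx": 0, "ry": 0, "rz": 0, "gripper": -1}, {"tx": 1.2, "ty": 3, "tz": 0, "rx": 0, "ry": 0, "rz": 0, "gripper": -1}, {"tx": 1.7, "ty": 4.1, "tz": 0, "rx": 0, "ry": 0, "rz": 0, "gripper": -1}, {"tx": 1.7, "ty": 4.1, "tz": 0, "rx": 0, "ry": 0, "rz": 0, "gripper": -1}, {"tx": 1.7, "ty": 4.1, "tz": 0, "rx": 0, "ry": 0, "rz": 0, "gripper": -1}, {"tx": 1.7, "ty": 4.1, "tz": 0, "rx": 0, "ry": 0, "rz": 0, "gripper": -1}, {"tx": 1.7, "ty": 4.1, "tz": 0, "rx": 0, "ry": 0, "rz": 0, "gripper": -1}, {"tx": 1.7, "ty": 4.1, "tz": 0, "rx": 0, "ry": 0, "rz": 0, "gripper": -1}, {"tx": 1.7, "ty": 4.1, "tz": 0, "rx": 0, "ry": 0, "rz": 0, "gripper": -1}, {"tx": 1.5, "ty": 3.5, "tz": 0, "rx": 0, "ry": 0, "rz": 0, "gripper": -1}, {"tx": 0.8, "ty": 2, "tz": 0, "rx": 0, "ry": 0, "rz": 0, "gripper": -1}, {"tx": 0, "ty": 0, "tz": 0, "rx": 0, "ry": 0, "rz": 0, "gripper": -1}]'

```text
clock: 6.65
eef_pos: [514.5, 113.7, 341.3]
tcp_rot: [-3.141, -0.004, 2.897]
contact_force: [-1.2, 0.3, -4.2]
opening: 0.18
```

>>> move_arm --increments '[{"tx": 0, "ty": 0, "tz": 2, "rx": 0, "ry": 0, "rz": 0, "gripper": -1}, {"tx": 0, "ty": 0, "tz": 2, "rx": 0, "ry": 0, "rz": 0, "gripper": -1}, {"tx": 0, "ty": 0, "tz": 0, "rx": 0, "ry": 0, "rz": 0, "gripper": -1}, {"tx": 0, "ty": 0, "tz": 0, "rx": 0, "ry": 0, "rz": 0, "gripper": -1}, {"tx": 0, "ty": 0, "tz": 0, "rx": 0, "ry": 0, "rz": 0, "gripper": -1}]'

```text
clock: 7.15
eef_pos: [516.9, 110.6, 304.2]
tcp_rot: [3.141, 0.0, 2.892]
contact_force: [-0.3, 0.3, -3.9]
opening: 0.178
```

```bash
python3 - <<'E'
from h import *
s=r.sense();p,d=grab('wrist','w2.png');W=wcloud(d,s);print(s['eef_pos'],s['tcp_rot'],s['contact_force'].round(1))
np.save('W2.npy',W)
for o in r.place_of('beam_saddle','wrist'):
    i,j=np.round(o['location']).astype(int);print(o['confidence'],i,j,W[i,j].round())
m=(d>0)&(W[...,2]>205)&(W[...,2]<275)&(W[...,0]>500)&(W[...,0]<650)&(W[...,1]>200)&(W[...,1]<400)
w=W[m]
for lo in range(212,400,6):
    q=w[(w[:,1]>=lo)&(w[:,1]<lo+6)]
    if len(q)>2: print(lo,len(q),np.percentile(q,[3,50,97],axis=0).round().tolist())
E
```

```text
[516.87056101 110.55068529 304.2287809 ] [3.14142869e+00 4.15460942e-04 2.89196239e+00] [-0.3  0.3 -3.9]
0.88 232 480 [551. 241. 246.]
212 76 [[546.0, 217.0, 238.0], [550.0, 218.0, 243.0], [554.0, 218.0, 248.0]]
218 603 [[536.0, 218.0, 239.0], [547.0, 222.0, 248.0], [557.0, 224.0, 262.0]]
224 371 [[535.0, 224.0, 242.0], [539.0, 226.0, 254.0], [549.0, 229.0, 263.0]]
230 113 [[536.0, 230.0, 239.0], [552.0, 234.0, 247.0], [561.0, 236.0, 252.0]]
236 302 [[539.0, 236.0, 240.0], [550.0, 239.0, 247.0], [562.0, 242.0, 248.0]]
242 287 [[540.0, 242.0, 238.0], [551.0, 245.0, 246.0], [563.0, 248.0, 247.0]]
248 483 [[543.0, 248.0, 239.0], [556.0, 252.0, 247.0], [565.0, 254.0, 255.0]]
254 635 [[543.0, 254.0, 245.0], [552.0, 256.0, 255.0], [565.0, 260.0, 259.0]]
260 115 [[544.0, 260.0, 237.0], [547.0, 261.0, 257.0], [559.0, 266.0, 259.0]]
266 52 [[547.0, 266.0, 234.0], [549.0, 271.0, 241.0], [567.0, 272.0, 244.0]]
272 223 [[549.0, 272.0, 234.0], [558.0, 275.0, 242.0], [568.0, 278.0, 244.0]]
278 242 [[551.0, 278.0, 234.0], [559.0, 281.0, 242.0], [570.0, 284.0, 243.0]]
284 249 [[552.0, 284.0, 234.0], [560.0, 287.0, 241.0], [572.0, 290.0, 242.0]]
290 228 [[554.0, 290.0, 235.0], [562.0, 293.0, 241.0], [573.0, 296.0, 242.0]]
296 108 [[555.0, 296.0, 232.0], [561.0, 297.0, 240.0], [574.0, 301.0, 241.0]]
302 8 [[557.0, 303.0, 230.0], [557.0, 304.0, 231.0], [558.0, 306.0, 233.0]]
```

View pics/w2.png

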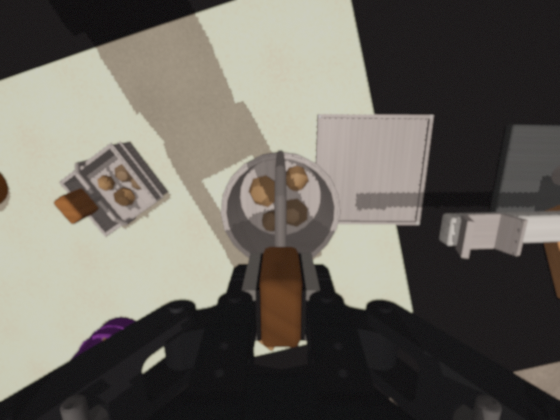

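>>> move_arm --increments '[{"tx": 0, "ty": 1, "tz": 0, "rx": 0, "ry": 0, "rz": 0, "gripper": -1}, {"tx": 0, "ty": 2, "tz": 0, "rx": 0, "ry": 0, "rz": 0, "gripper": -1}, {"tx": 0, "ty": 2.5, "tz": 0, "rx": 0, "ry": 0, "rz": 0, "gripper": -1}, {"tx": 0, "ty": 2.5, "tz": 0, "rx": 0, "ry": 0, "rz": 0, "gripper": -1}, {"tx": -0.1, "ty": 2.5, "tz": 0, "rx": 0, "ry": 0, "rz": 0, "gripper": -1}, {"tx": 0, "ty": 2, "tz": 0, "rx": 0, "ry": 0, "rz": 0, "gripper": -1}, {"tx": 0, "ty": 0.9, "tz": 0, "rx": 0, "ry": 0, "rz": 0, "gripper": -1}, {"tx": 0, "ty": 0, "tz": 0, "rx": 0, "ry": 0, "rz": 0, "gripper": -1}, {"tx": 0, "ty": 0, "tz": 0, "rx": 0, "ry": 0, "rz": 0, "gripper": -1}, {"tx": 0, "ty": 0, "tz": 0, "rx": 0, "ry": 0, "rz": 0, "gripper": -1}]'

```text
clock: 8.25
eef_pos: [550.4, 239.4, 303.7]
tcp_rot: [-3.141, -0.0, 2.891]
contact_force: [-1.3, -1.2, -3.7]
opening: 0.182
```

```bash
python3 - <<'E'
from h import *
s=r.sense();p,d=grab('wrist');p2,d2=grab('side');print(s['eef_pos'],s['contact_force'].round(1))
W=wcloud(d,s)
A=cv2.resize(p[150:420,160:400],(480,540))
B=cv2.resize(p2[190:290,170:300],None,fx=2.4,fy=2.4,interpolation=cv2.INTER_CUBIC)
C=np.zeros((540,800,3),np.uint8);C[:,:480]=A;C[:B.shape[0],485:485+B.shape[1]]=B[:,:312];cv2.imwrite('pics/w3.png',C[:,:,::-1])
m=(d>0)&(W[...,2]>225)&(W[...,2]<290)&(W[...,1]>200)&(W[...,1]<320)&(W[...,0]<545)
w=W[m]
for lo in range(205,300,6):
    q=w[(w[:,1]>=lo)&(w[:,1]<lo+6)]
    if len(q)>2: print(lo,len(q),np.percentile(q,[3,50,97],axis=0).round().tolist())
E
```

```text
[550.44937028 239.44316053 303.74236133] [-1.3 -1.2 -3.7]
217 52 [[536.0, 220.0, 240.0], [540.0, 221.0, 247.0], [545.0, 223.0, 254.0]]
223 196 [[535.0, 223.0, 239.0], [539.0, 226.0, 261.0], [545.0, 229.0, 263.0]]
229 163 [[536.0, 229.0, 239.0], [539.0, 231.0, 249.0], [545.0, 235.0, 259.0]]
235 98 [[537.0, 235.0, 239.0], [541.0, 237.0, 248.0], [544.0, 241.0, 289.0]]
241 370 [[518.0, 241.0, 284.0], [534.0, 245.0, 289.0], [544.0, 247.0, 290.0]]
247 583 [[504.0, 247.0, 236.0], [515.0, 250.0, 283.0], [544.0, 253.0, 290.0]]
253 124 [[505.0, 253.0, 234.0], [542.0, 254.0, 250.0], [545.0, 259.0, 279.0]]
259 40 [[543.0, 259.0, 249.0], [544.0, 261.0, 255.0], [545.0, 263.0, 259.0]]
```

View pics/w3.png

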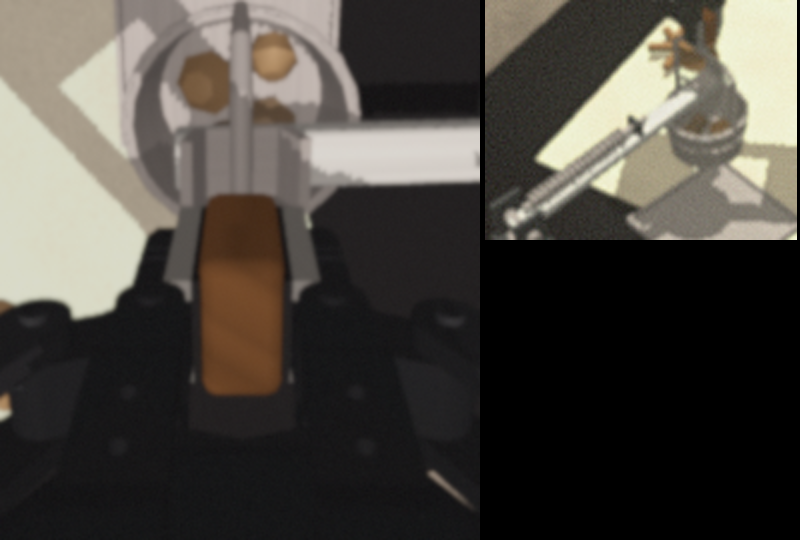

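>>> move_arm --increments '[{"tx": 0, "ty": 0.05, "tz": 1, "rx": 0, "ry": 0, "rz": 0, "gripper": -1}, {"tx": 0, "ty": 0, "tz": 1, "rx": 0, "ry": 0, "rz": 0, "gripper": -1}, {"tx": 0, "ty": 0, "tz": 0.8, "rx": 0, "ry": 0, "rz": 0, "gripper": -1}, {"tx": 0, "ty": 0, "tz": 0.4, "rx": 0, "ry": 0, "rz": 0, "gripper": -1}, {"tx": 0, "ty": 0, "tz": 0.4, "rx": 0, "ry": 0, "rz": 0, "gripper": -1}, {"tx": 0, "ty": 0, "tz": 0.4, "rx": 0, "ry": 0, "rz": 0, "gripper": -1}, {"tx": 0, "ty": 0, "tz": 0.4, "rx": 0, "ry": 0, "rz": 0, "gripper": -1}, {"tx": 0, "ty": 0, "tz": 0.4, "rx": 0, "ry": 0, "rz": 0, "gripper": -1}, {"tx": 0, "ty": 0, "tz": 0.4, "rx": 0, "ry": 0, "rz": 0, "gripper": -1}, {"tx": 0, "ty": 0, "tz": 0.4, "rx": 0, "ry": 0, "rz": 0, "gripper": -1}, {"tx": 0, "ty": 0, "tz": 0, "rx": 0, "ry": 0, "rz": 0, "gripper": -1}, {"tx": 0, "ty": 0, "tz": 0, "rx": 0, "ry": 0, "rz": 0, "gripper": -1}]'

```text
clock: 9.55
eef_pos: [550.7, 240.8, 247.7]
tcp_rot: [-3.141, -0.0, 2.892]
contact_force: [-0.9, -0.1, -2.7]
opening: 0.18
```

```bash
python3 - <<'E'
from h import *
f=[]
for _ in range(6):
    s=r.sense();f.append(s['contact_force']);r.grab_frame('side')
print(s['eef_pos'],np.mean(f,0).round(2),s['wrist_torque'].round(3))
E
```

```text
[550.78056857 240.85793124 247.86285849] [-0.63 -0.52 -2.65] [-0.079  0.102  0.015]
```

>>> move_arm --increments '[{"tx": 0, "ty": 0, "tz": 0.4, "rx": 0, "ry": 0, "rz": 0, "gripper": -1}, {"tx": 0, "ty": 0, "tz": 0.4, "rx": 0, "ry": 0, "rz": 0, "gripper": -1}, {"tx": 0, "ty": 0, "tz": 0.4, "rx": 0, "ry": 0, "rz": 0, "gripper": -1}, {"tx": 0, "ty": 0, "tz": 0.4, "rx": 0, "ry": 0, "rz": 0, "gripper": -1}, {"tx": 0, "ty": 0, "tz": 0.4, "rx": 0, "ry": 0, "rz": 0, "gripper": -1}, {"tx": 0, "ty": 0, "tz": 0.4, "rx": 0, "ry": 0, "rz": 0, "gripper": -1}, {"tx": 0, "ty": 0, "tz": 0.3, "rx": 0, "ry": 0, "rz": 0, "gripper": -1}, {"tx": 0, "ty": 0, "tz": 0.3, "rx": 0, "ry": 0, "rz": 0, "gripper": -1}, {"tx": 0, "ty": 0, "tz": 0.2, "rx": 0, "ry": 0, "rz": 0, "gripper": -1}, {"tx": 0, "ty": 0, "tz": 0, "rx": 0, "ry": 0, "rz": 0, "gripper": -1}, {"tx": 0, "ty": 0, "tz": 0, "rx": 0, "ry": 0, "rz": 0, "gripper": -1}]'

```text
clock: 10.95
eef_pos: [550.7, 240.8, 215.8]
tcp_rot: [-3.141, -0.0, 2.892]
contact_force: [0.4, 1.0, -0.2]
opening: 0.181
```

```bash
python3 - <<'E'
from h import *
f=[]
for _ in range(10):
    s=r.sense();f.append(s['contact_force']);r.grab_frame('side')
print(s['eef_pos'],np.mean(f,0).round(2),np.std(f,0).round(2),s['wrist_torque'].round(3))
E
```

```text
[550.74516182 240.8640452  215.76053963] [ 0.21  1.05 -0.27] [0.23 0.4  0.54] [ 0.217 -0.005  0.011]
```

>>> move_arm --increments '[{"tx": 0, "ty": 0, "tz": 0.2, "rx": 0, "ry": 0, "rz": 0, "gripper": -1}, {"tx": 0, "ty": 0, "tz": 0.1, "rx": 0, "ry": 0, "rz": 0, "gripper": -1}, {"tx": 0, "ty": 0, "tz": 0, "rx": 0, "ry": 0, "rz": 0, "gripper": -1}, {"tx": 0, "ty": 0, "tz": 0, "rx": 0, "ry": 0, "rz": 0, "gripper": -1}, {"tx": 0, "ty": 0, "tz": 0, "rx": 0, "ry": 0, "rz": 0, "gripper": -1}, {"tx": 0, "ty": 0, "tz": 0, "rx": 0, "ry": 0, "rz": 0, "gripper": -1}]'

```text
clock: 12.05
eef_pos: [550.8, 240.9, 212.8]
tcp_rot: [3.142, 0.0, 2.892]
contact_force: [0.0, 1.0, -1.5]
opening: 0.181
```

```bash
python3 - <<'E'
from h import *
f=[]
for i in range(14):
    s=r.sense();f.append(s['contact_force']);p2,d2=r.grab_frame('side')
p,d=grab('wrist');p3,_=grab('scene')
print(s['eef_pos'],np.mean(f,0).round(2),np.std(f,0).round(2),s['wrist_torque'].round(3))
A=cv2.resize(p[150:420,160:400],(480,540))
B=cv2.resize(p2[190:290,170:300],None,fx=2.4,fy=2.4,interpolation=cv2.INTER_CUBIC)
D=cv2.resize(p3[160:270,290:420],None,fx=2.4,fy=2.4,interpolation=cv2.INTER_CUBIC)
C=np.zeros((540,800,3),np.uint8);C[:,:480]=A;C[:B.shape[0],485:485+B.shape[1]]=B;C[245:245+D.shape[0],485:485+D.shape[1]]=D;cv2.imwrite('pics/w4.png',C[:,:,::-1])
E
```

```text
[550.78374929 240.85133546 212.71853965] [-0.11  1.39 -0.  ] [0.73 0.61 0.7 ] [0.303 0.089 0.027]
```

View pics/w4.png

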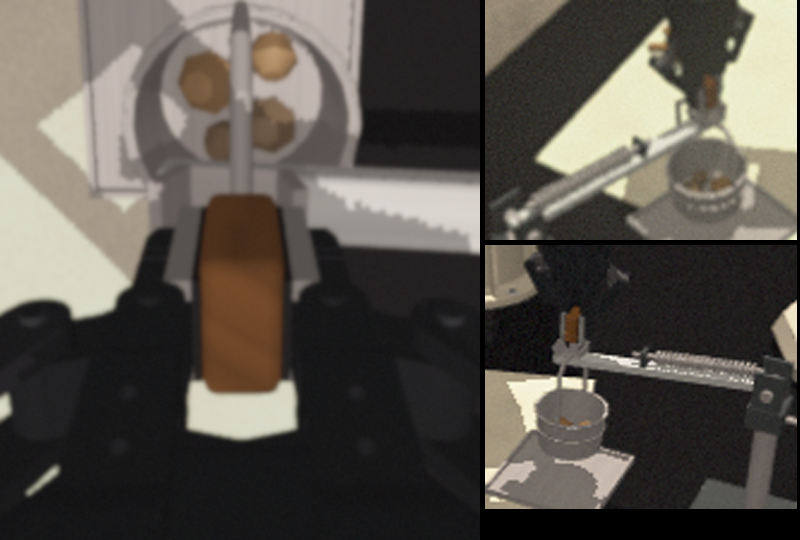

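>>> move_arm --increments '[{"tx": 0, "ty": 0.05, "tz": 0.1, "rx": 0, "ry": 0, "rz": 0, "gripper": -1}, {"tx": 0, "ty": 0.05, "tz": 0.1, "rx": 0, "ry": 0, "rz": 0, "gripper": -1}, {"tx": 0, "ty": 0, "tz": 0, "rx": 0, "ry": 0, "rz": 0, "gripper": -1}, {"tx": 0, "ty": 0, "tz": 0, "rx": 0, "ry": 0, "rz": 0, "gripper": -1}, {"tx": 0, "ty": 0, "tz": 0, "rx": 0, "ry": 0, "rz": 0, "gripper": -1}, {"tx": 0, "ty": 0, "tz": 0, "rx": 0, "ry": 0, "rz": 0, "gripper": -1}]'

```text
clock: 13.45
eef_pos: [551.0, 241.6, 210.7]
tcp_rot: [-3.141, -0.0, 2.892]
contact_force: [-0.8, -2.5, -0.3]
opening: 0.182
```

```bash
python3 - <<'E'
from h import *
f=[]
for i in range(25):
    s=r.sense();f.append(s['contact_force']);r.grab_frame('side')
print(s['eef_pos'],np.mean(f,0).round(2),np.std(f,0).round(2),s['wrist_torque'].round(3))
E
```

```text
[551.030063   241.83379453 210.7259532 ] [-0.85 -2.75 -0.18] [0.52 0.46 0.49] [-0.499  0.177 -0.046]
```

>>> move_arm --increments '[{"tx": 0, "ty": -0.07, "tz": 0.1, "rx": 0, "ry": 0, "rz": 0, "gripper": -1}, {"tx": 0, "ty": 0, "tz": 0, "rx": 0, "ry": 0, "rz": 0, "gripper": -1}, {"tx": 0, "ty": 0, "tz": 0, "rx": 0, "ry": 0, "rz": 0, "gripper": -1}, {"tx": 0, "ty": 0, "tz": 0, "rx": 0, "ry": 0, "rz": 0, "gripper": -1}, {"tx": 0, "ty": 0, "tz": 0, "rx": 0, "ry": 0, "rz": 0, "gripper": -1}]'

```text
clock: 15.2
eef_pos: [551.1, 241.5, 209.9]
tcp_rot: [3.141, 0.0, 2.892]
contact_force: [-0.5, 1.5, 0.0]
opening: 0.179
```

```bash
python3 - <<'E'
from h import *
f=[]
for i in range(25):
    s=r.sense();f.append(s['contact_force']);r.grab_frame('side')
print(s['eef_pos'],np.mean(f,0).round(2),np.std(f,0).round(2),s['wrist_torque'].round(3),s['clock'])
E
```

```text
[550.9790926  241.06604446 209.74410955] [0.83 1.6  0.31] [0.79 0.5  0.41] [ 0.266 -0.267  0.007] 16.4
```

>>> move_arm --squeeze 20 --increments '[{"tx": 0, "ty": 0.03, "tz": 0, "rx": 0, "ry": 0, "rz": 0, "gripper": -1}, {"tx": 0, "ty": 0, "tz": 0, "rx": 0, "ry": 0, "rz": 0, "gripper": -1}, {"tx": 0, "ty": 0, "tz": 0, "rx": 0, "ry": 0, "rz": 0, "gripper": -0.6}, {"tx": 0, "ty": 0, "tz": 0, "rx": 0, "ry": 0, "rz": 0, "gripper": -0.5}, {"tx": 0, "ty": 0, "tz": 0, "rx": 0, "ry": 0, "rz": 0, "gripper": -0.4}, {"tx": 0, "ty": 0, "tz": 0, "rx": 0, "ry": 0, "rz": 0, "gripper": -0.2}, {"tx": 0, "ty": 0, "tz": 0, "rx": 0, "ry": 0, "rz": 0, "gripper": 0}, {"tx": 0, "ty": 0, "tz": 0, "rx": 0, "ry": 0, "rz": 0, "gripper": 0.2}, {"tx": 0, "ty": 0, "tz": 0, "rx": 0, "ry": 0, "rz": 0, "gripper": 0.2}, {"tx": 0, "ty": 0, "tz": 0, "rx": 0, "ry": 0, "rz": 0, "gripper": 0.2}, {"tx": 0, "ty": 0, "tz": 0, "rx": 0, "ry": 0, "rz": 0, "gripper": 0.2}, {"tx": 0, "ty": 0, "tz": 0, "rx": 0, "ry": 0, "rz": 0, "gripper": 0.2}]'

```text
clock: 17.65
eef_pos: [550.9, 241.4, 209.7]
tcp_rot: [-3.142, -0.0, 2.892]
contact_force: [0.4, -0.1, 0.2]
opening: 0.596
```

```bash
python3 - <<'E'
from h import *
s=r.sense();p,d=grab('wrist');p2,d2=grab('side');p3,_=grab('scene')
print(s['eef_pos'],s['contact_force'].round(1),s['opening'])
A=cv2.resize(p[150:420,160:400],(480,540))
B=cv2.resize(p2[190:290,170:300],None,fx=2.4,fy=2.4,interpolation=cv2.INTER_CUBIC)
D=cv2.resize(p3[160:270,290:420],None,fx=2.4,fy=2.4,interpolation=cv2.INTER_CUBIC)
C=np.zeros((540,800,3),np.uint8);C[:,:480]=A;C[:B.shape[0],485:485+B.shape[1]]=B;C[245:245+D.shape[0],485:485+D.shape[1]]=D;cv2.imwrite('pics/w5.png',C[:,:,::-1])
E
```

```text
[550.94986461 241.41896072 209.71938982] [ 0.4 -0.1  0.2] 0.5955055193098969
```

View pics/w5.png

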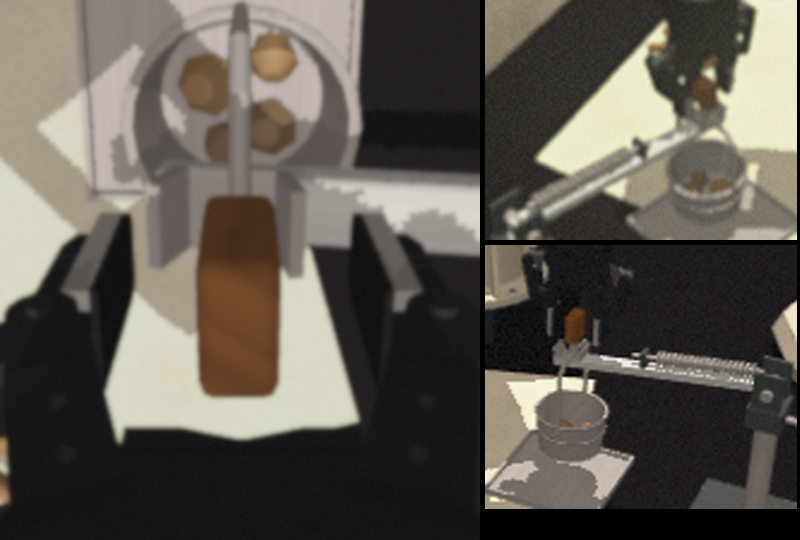

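The grip is released and the basket hangs between the lips (bail at column 240, lips at about 185 and 290), practically unmoved. Next I retreat straight up.

>>> move_arm --increments '[{"tx": 0, "ty": 0, "tz": -0.5, "rx": 0, "ry": 0, "rz": 0, "gripper": 0.2}, {"tx": 0, "ty": 0, "tz": -1, "rx": 0, "ry": 0, "rz": 0, "gripper": 0.2}, {"tx": 0, "ty": 0, "tz": -1.5, "rx": 0, "ry": 0, "rz": 0, "gripper": 0.2}, {"tx": 0, "ty": 0, "tz": -2, "rx": 0, "ry": 0, "rz": 0, "gripper": 0.2}, {"tx": 0, "ty": 0, "tz": -3, "rx": 0, "ry": 0, "rz": 0, "gripper": 0.2}, {"tx": 0, "ty": 0, "tz": -3, "rx": 0, "ry": 0, "rz": 0, "gripper": 0.2}, {"tx": 0, "ty": 0, "tz": -3, "rx": 0, "ry": 0, "rz": 0, "gripper": 0.2}, {"tx": 0, "ty": 0, "tz": -2, "rx": 0, "ry": 0, "rz": 0, "gripper": 0.2}, {"tx": 0, "ty": 0, "tz": 0, "rx": 0, "ry": 0, "rz": 0, "gripper": 0.2}, {"tx": 0, "ty": 0, "tz": 0, "rx": 0, "ry": 0, "rz": 0, "gripper": 0.2}, {"tx": 0, "ty": 0, "tz": 0, "rx": 0, "ry": 0, "rz": 0, "gripper": 0.2}, {"tx": 0, "ty": 0, "tz": 0, "rx": 0, "ry": 0, "rz": 0, "gripper": 0.2}]'

```text
clock: 19.0
eef_pos: [550.4, 241.2, 368.5]
tcp_rot: [-3.14, -0.002, 2.892]
contact_force: [0.2, -0.2, 1.4]
opening: 0.595
```

```bash
python3 - <<'E'
from h import *
s=r.sense();p,d=grab('wrist');p2,d2=grab('side');p3,_=grab('scene')
for _ in range(6):r.grab_frame('side')
p4,_=r.grab_frame('side')
print(s['eef_pos'],s['contact_force'].round(1),s['clock'],'side diff',np.abs(p4.astype(int)-p2)[190:290,170:300].mean())
A=cv2.resize(p,(480,360))
B=cv2.resize(p2[190:290,170:300],None,fx=2.4,fy=2.4,interpolation=cv2.INTER_CUBIC)
D=cv2.resize(p3[160:270,290:420],None,fx=2.4,fy=2.4,interpolation=cv2.INTER_CUBIC)
C=np.zeros((540,800,3),np.uint8);C[:360,:480]=A;C[:B.shape[0],485:485+B.shape[1]]=B;C[245:245+D.shape[0],485:485+D.shape[1]]=D;cv2.imwrite('pics/w6.png',C[:,:,::-1])
E
```

```text
[550.42887842 241.21191998 368.53294272] [ 0.2 -0.2  1.4] 19.0 side diff 2.8025897435897438
```

View pics/w6.png

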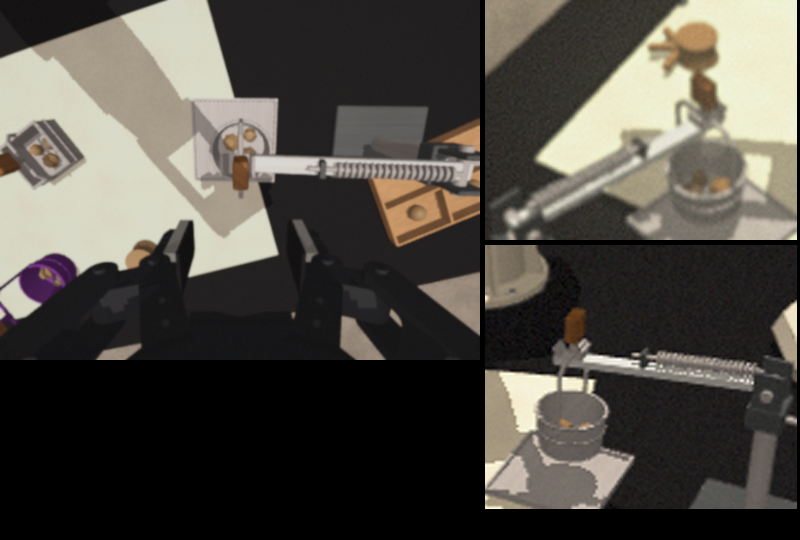

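The basket hangs level and still in the saddle, and the gripper is well clear, so I'm handing in.

```bash
python3 -c "
from rig import r
print(r.sign_off())"
```

```text
the job is handed in; nothing more can be done
None
```

The steel round basket now hangs by its bail across the saddle at the free end of the sprung arm. I gripped it by its block, brought it in over the free end, and lowered it with the arm as it sank about 58 mm. I let go only once the vertical force on the gripper averaged about zero (+0.3 N).

- **Final pictures:** the bail sits between the two lips, the basket hangs level and still, and the gripper is about 16 cm above its release height and touching nothing. The square and purple baskets were never touched.
- **Time:** the job took about 19.5 s of the 51 s allowed.
- **Sideways force:** under load the gripper also felt 1 to 3 N sideways, probably friction between bail and saddle. I eased it by about a millimetre back and forth, and the basket did not visibly shift on release.
- **Readings that disagreed:** the force readings were noisy by about 0.5 N. The weight measured in the air (about 3.9 N) predicted about 62 mm of sink at the stated 16 mm per N. I saw about 58 mm, which is still inside the stated 40 to 68 mm range.
- **Interface:** the first three move calls were refused because each row needs every field filled in. They moved nothing.

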